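Turn a sippy-cup valve over through the twisted chute

ROBOT

A 6-joint arm with a two-finger parallel gripper is mounted at the origin on the work surface. World frame = base frame: x ahead of the robot, y to its left, z up, the work surface at z = 0. Lengths are in m, angles in degrees, forces in N, time in s.
With the tool pointing down it reaches from about 0.4 to 0.825 m from the base axis. Payload 7 kg.
Tool frame: the origin (TCP) lies at the very end of the fingers, on their centre line; the grasp point (between the pads) lies behind it (r.grasp_offset is the z of the grasp point in the tool frame, in m); z points along the fingers, y is the direction in which the jaws open and shut (so a half turn about z gives the same grasp; the last joint's range is limited). The gripper opens to 88 mm and grips with 3 to 60 N. Pads are 19 mm wide; open, the fingers measure 130 mm over their backs; the gripper's body (78 mm by 193 mm) begins 47 mm behind the grasp point.
Start: joints at [92.481, 20.546, 0.682, 0, -70.136, -16.507], TCP at [0.164, 0.655, 0.227] pointing down, gripper open.
Joint ranges: [-176.03, 176.03], [-82.01, 121.73], [-58.28, 71.71], [-173.87, 95.51], [-174.79, -0.11], [-173.66, 173.66]. Speed limits (degrees/s): [136.94, 136.94, 172.46, 180, 180, 180].

INTERFACE

Orientations are given as [roll, pitch, yaw] about the fixed x, y, z axes, in that order (R = Rz(yaw) Ry(pitch) Rx(roll)).
In Python, from plant import r gives the robot as it stands. The module is installed in compiled form; this text tells all that it offers.
- The arm moves only by the tool servo_tool, never from a script. Its argument "targets" is a list of rows, each an object of numbers: "dx", "dy", "dz": the shift along the world's x, y, z in cm; "spin": the turn about the world's z in rad; "grip": the opening in per cent of the stroke, from 0 (shut) to 100 (fully open). A call has exactly 10 rows; each row is the pose to reach, as a shift and turn from the pose commanded when the call began; what a row does not reach only later rows make up. A row lasts 1/12 s, in which the tool goes at most 41.7 mm and 7.16 degrees, less where a joint would pass 70% of its speed; a pose out of reach is approached as far as the arm can. A call with a gripper value outside its range is refused whole. The fingers move at their own pace and stop on an object; "squeeze" is the grip in N (left out, the last holds). Time passes only in rows, so rows that repeat a pose let the fingers close, or fill a call up. It gives the time, the measured TCP pose, the force and the opening at its end, in the units of the state.
- r.get_state(): the state, without advancing time (a new reading comes with each control period).
- r.capture(name): name is "scene" or "top" or "wrist"; returns the picture (420x560x3 uint8, blue, green, red); there is no depth.
- r.get_calibration(name): a dict with "K" (3x3 intrinsics, pixels), "extrinsics" (4x4, takes a point from camera to world coordinates). Camera axes: x right, y down, z forward; pixel columns grow to the right and rows downward; lengths in m; the calibration is good to about 2 mm. A picture is of the moment at which its call begins: read the wrist's pose just before it. get_calibration takes no time and is no camera call; for the wrist camera it gives the pose at the moment of the call.
- r.close_job(): hands the job in, once; it reports no verdict.
Trained networks look in the newest picture that a camera, given by its name, has taken for a name from the list of things; names that differ only in an ending like _2 or _b are one class to them, and where a whole thing is asked for, a point or a joint stands for the part that bears it (a point fixed in the world has none). Each returns a list of dicts, best first, with "p" (0 to 1); they miss things now and then, are a little off and sometimes report something else, mostly with a low value. They report only what shows in the picture. A call takes as long as a camera call.
- r.cut_out(name, camera): "mask" (420x560 bool, what is visible of it) and "extent" ([left, top, right, bottom] in pixels, round what is visible of it).
The state is a dict: "time_s": time; "joints": joint angles; "qd": joint speeds; "joint_torque": joint torques, N m; "tcp_pos": TCP position; "eef_rot": TCP orientation; "contact_force": force on the tool from outside, world axes, zero at the start; "moment": the same for the moment, N m; "gripper_width": finger opening in m.
Only numpy, scipy, OpenCV 4.12 (cv2) and the standard library are available. Lean on these libraries where they do the work, as an engineer would, in place of code of your own. Each camera call takes 0.05 s, during which the arm holds its last target. There are 200 camera calls.

TASK

Take the small oval spill-stop valve off its leaning rest, hold it upright over the mouth of the twisted chute, stub end down and with the stubs facing the same way as the drain ledge slopes out below, and let go so that it drops through the slot, is turned half over and comes to rest on the drain ledge with its two stubs facing down. Leave the two cups and the straw brush where they are.

Things in the scene. Friction and masses are not known exactly. Their poses are not given: they have to be found in the camera images.
- valve: Loose spill-stop valve, white plastic, 20 g: oblong plate 46 x 30 x 5 mm, corners rounded to 9 mm, two round stubs (11 mm across, 5 mm high) side by side near one end. Origin: plate centre, mid-thickness. x along the 46 mm length, toward the stub end; y across the width; z out of the stub face. Stubs at x = +12, y = +-8, up to z = +7.5 mm. Bare from x = -23 to +6 mm: pinch it there by its faces or sides.
- rest: Fixed black plastic rest: 90 mm square foot, post and small open trough holding the valve 35 degrees from vertical, plain end up and leaning toward -x, stubs facing up and toward +x. Origin: centre of the foot's underside, z up; valve centre starts at about (-1, 0, 95) mm. The trough covers only the valve's lower 18 mm behind, 14 mm at the sides; the rest is free. Draw it out along its length.
- chute: Fixed aluminium chute on a stand: upright rectangular tube whose slot turns 180 degrees about the vertical from mouth to exit. Origin on the worktop under the slot's axis, z up. Slot 27 mm (x) by 36 mm (y) at mouth and exit, from z = 280 down to 80 mm. Below, a 50 mm wide drain ledge between cheeks slopes down 42 degrees toward +x to a lip. Post, 40 mm wide, at x = -66 mm, up to z = 206 mm.
- slot_mouth (a point): On the slot's axis at its top (chute z = 280 mm). A flared lead-in above has its rim at z = 296 mm, about 41 mm (x) by 50 mm (y) inside. A valve let go here falls through by itself if upright within a few degrees, stub end down in the lead-in, plate across the chute's y. Stubs facing the chute's +x at the mouth end up facing down on the ledge; facing -x, they end up facing up.
- ledge_low_end (a point): Middle of the ledge's low end, on its surface at the lip (chute x = 50, z = 7 mm). The valve comes to rest near this lip, its centre about 25 mm from this point.
- cup_a: Purple sippy cup with a screw lid and spout, standing, 76 mm across, 132 mm high; origin at the centre of its underside. Leave alone. It and the rest stand on opposite sides of the chute, either way round.
- cup_b: Teal sippy cup of the same size, standing at the far right of the work; origin at the centre of its underside. Leave alone.
- brush: Straw brush lying at the far left of the work: white plastic grip 90 mm long, 16 mm wide, and a thin steel stem, 187 mm over all, along its x; origin under it near mid-length. Leave alone.

How it is judged (in metres and radians):
On the way:
1. the valve, let go, is passing down inside the twisted slot (x of valve in the frame of chute between -0.013 and 0.013 m and y of valve in the frame of chute between -0.016 and 0.016 m and z of valve in the frame of chute between 0.11 and 0.25 m and contact force between the fingers and valve below 0.05 N), for 0.02 s.
At the end, for the whole second after the job is handed in: The valve lies still on the drain ledge (centre 15 to 56 mm from the slot's axis along the chute's +x, within 22 mm of its mid-line, 12 to 50 mm above the worktop), stub face down (its z axis over 126 degrees from straight up; flat on the ledge about 145), not touched by the robot (x of valve in the frame of chute between 0.015 and 0.056 m and y of valve in the frame of chute between -0.022 and 0.022 m and z of valve in the frame of chute between 0.012 and 0.05 m and angle between valve's own z axis and vertical above 2.2 rad and linear speed of valve below 0.02 m/s and contact force between each of the arm, the fingers and valve below 0.05 N).
It fails at once if the purple cup is shifted by more than 30 mm (distance of cup_a from where it was at the start of the episode above 0.03 m).
It fails at once if the teal cup is shifted by more than 30 mm (distance of cup_b from where it was at the start of the episode above 0.03 m).
It fails at once if the straw brush is shifted by more than 30 mm (distance of brush from where it was at the start of the episode above 0.03 m).
It also fails if it takes over 48 s, if anything falls off the work surface, if the arm or the gripper's body presses on something with over 40 N, if the wrist force passes 120 N, or if a joint passes its speed limit or range.

## Working session

There is one attempt and no reset: what is moved stays moved. The work goes in short steps, Python scripts to look and compute and a tool call to move; the robot and the scene stay as the last step left them, time stands still between calls to the robot, and variables do not carry over. Pictures are saved under pics/ and viewed, about 8 in all and at most 12, crops included, and the job is handed in when it is done.

Besides the shell and the picture viewer there is one more tool, called in YAML: its name, and indented under it one key for each argument. servo_tool: Moves the arm, as the interface text tells. Its arguments: {"type":"object","properties":{"targets":{"type":"array"},"squeeze":{"type":"number"}},"required":["targets"]}

```bash
mkdir -p pics
python3 - <<'E'
from plant import r
import cv2,numpy as np
np.set_printoptions(precision=4,suppress=True)
print(r.get_state(), r.grasp_offset)
for c in ["scene","top","wrist"]:
    im=r.capture(c); cv2.imwrite(f"pics/{c}0.png",im)
    cal=r.get_calibration(c); print(c,cal["K"],cal["extrinsics"])
    for n in ["valve","rest","chute","slot_mouth","ledge_low_end","cup_a","brush"]:
        print(n,[(round(d["p"],2),list(d["extent"])) for d in r.cut_out(n,c)][:3])
E
```

```text
{'time_s': 0.0, 'joints': array([ 92.4828,  20.5924,   0.6336,  -0.0218, -70.1357, -16.5073]), 'qd': array([-0.1591, -0.0241,  0.0961, -0.01  ,  0.0283, -0.0104]), 'joint_torque': array([  0.0003, -58.2721,  29.3052,   6.9972,   0.007 ,  -0.0002]), 'tcp_pos': array([0.1635, 0.6544, 0.2256]), 'eef_rot': array([179.9036,  -0.0072, -14.0319]), 'contact_force': array([-0.461 ,  0.4034, -0.4056]), 'moment': array([ 0.0519, -0.0565, -0.0185]), 'gripper_width': 0.08784740788319391} -0.0188
scene [[381.2004   0.     273.6337]
 [  0.     381.2004 211.5781]
 [  0.       0.       1.    ]] [[-0.1523  0.6856 -0.7118  1.1783]
 [ 0.9883  0.0995 -0.1156  0.0919]
 [-0.0084 -0.7211 -0.6928  0.8052]
 [ 0.      0.      0.      1.    ]]
valve [(0.72, [369.2, 239.9, 384.1, 257.4])]
rest [(0.77, [351.5, 253.5, 390.7, 288.1])]
chute [(0.96, [246.0, 173.6, 297.0, 293.2])]
slot_mouth [(0.98, [242.0, 172.2, 301.0, 296.2])]
ledge_low_end [(0.95, [242.7, 172.8, 299.8, 292.2])]
cup_a [(0.83, [173.1, 215.5, 204.4, 259.3]), (0.56, [117.3, 188.3, 154.9, 239.2])]
brush [(0.53, [432.0, 239.0, 432.9, 294.2])]
top [[533
[... 240 characters left out ...]
 [263.4, 179.2, 303.7, 237.9])]
rest [(0.7, [186.8, 203.7, 217.1, 234.2])]
chute [(0.86, [263.6, 176.3, 305.1, 239.6])]
slot_mouth [(0.92, [261.5, 177.6, 305.1, 240.5])]
ledge_low_end [(0.7, [263.5, 175.7, 304.9, 241.1])]
cup_a [(0.93, [403.6, 216.2, 437.3, 240.5]), (0.78, [348.4, 196.5, 370.0, 222.3])]
brush [(0.64, [262.8, 178.9, 302.2, 240.4]), (0.61, [141.4, 201.5, 154.0, 265.6])]
wrist [[375.1882   0.     281.5615]
 [  0.     375.1882 210.0014]
 [  0.       0.       1.    ]] [[-0.2422 -0.9313 -0.2722  0.2373]
 [-0.9702  0.2324  0.0683  0.6369]
 [-0.0003  0.2806 -0.9598  0.3848]
 [ 0.      0.      0.      1.    ]]
valve []
rest []
chute []
slot_mouth []
ledge_low_end []
cup_a []
brush []
```

Run:
```python
import cv2,numpy as np
s=cv2.imread("pics/scene0.png");t=cv2.imread("pics/top0.png")
a=cv2.resize(s[160:310,200:400],(800,600),interpolation=cv2.INTER_CUBIC)
b=cv2.resize(t[150:300,130:330],(800,600),interpolation=cv2.INTER_CUBIC)
cv2.imwrite("pics/a.png",a);cv2.imwrite("pics/b.png",b)
```

```text
(no output)
```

View pics/a.png

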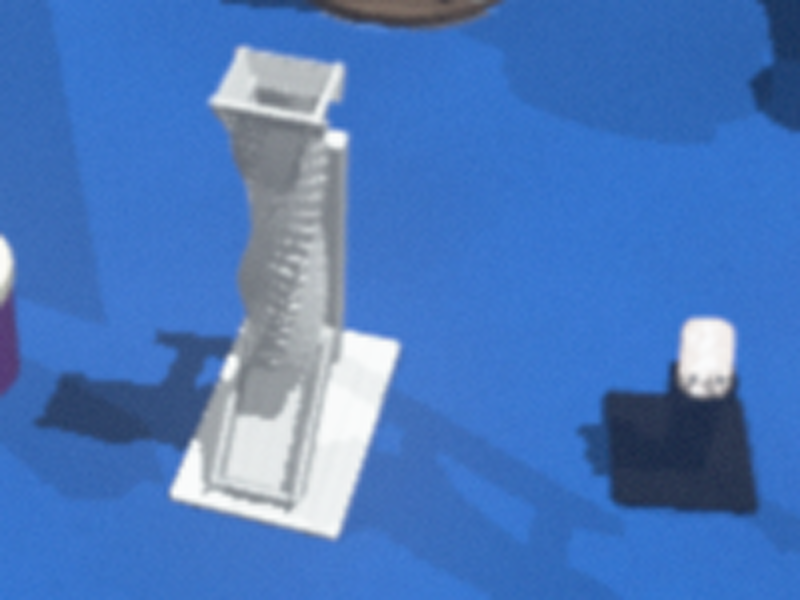

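View pics/b.png

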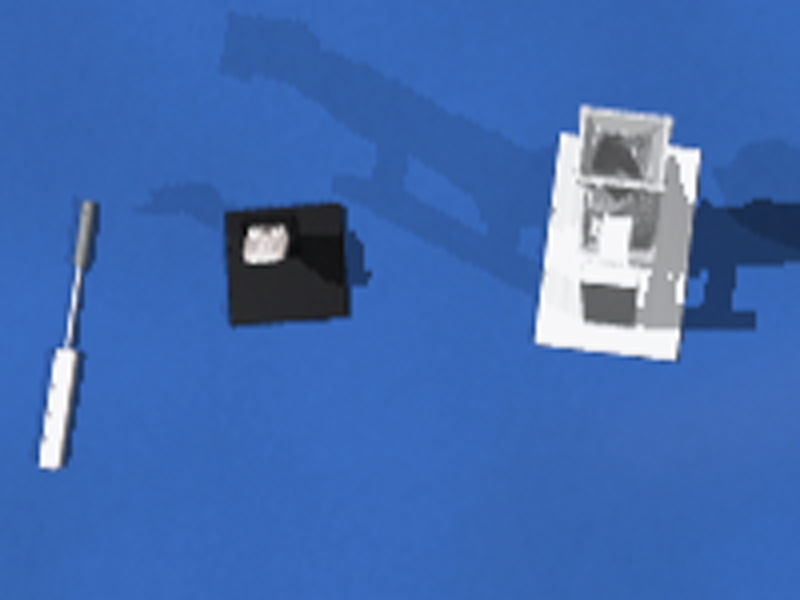

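The scene view shows the chute (rim about px 253–287, 172–190) with the ledge sloping toward the camera. The rest is at its right (foot about 352–389, 258–288), with the valve's stubs facing the camera. The top view shows the rest foot at about (187–217, 202–231) and the chute rim at about (274–298, 176–197).

```bash
cat > h.py <<'E'
from plant import r
import numpy as np,cv2
np.set_printoptions(precision=4,suppress=True)
def ray(uv,cal,z):
    K,E=cal["K"],np.array(cal["extrinsics"])
    d=E[:3,:3]@np.linalg.inv(K)@np.array([uv[0],uv[1],1.]); o=E[:3,3]
    return o+d*(z-o[2])/d[2]
def proj(P,cal):
    E=np.array(cal["extrinsics"]);p=E[:3,:3].T@(np.asarray(P)-E[:3,3]);p=cal["K"]@p
    return p[:2]/p[2]
E
python3 - <<'E'
from h import *
ct=r.get_calibration("top");cs=r.get_calibration("scene")
T=lambda l:[(130+a/4,150+b/4) for a,b in l]
S=lambda l:[(200+a/4,160+b/4) for a,b in l]
def show(n,l,cal,z):
    P=np.array([ray(p,cal,z) for p in l]);print(n,P[:,:2].tolist(),"mean",P.mean(0),"sides",np.linalg.norm(P-np.roll(P,-1,0),axis=1), "ang",[round(float(np.degrees(np.arctan2(*(q-p)[[1,0]]))),1) for p,q in zip(P,np.roll(P,-1,0))])
show("rest top",T([(227,212),(345,204),(350,317),(231,324)]),ct,.008)
show("rest scene",S([(605,393),(745,393),(757,511),(614,503)]),cs,.008)
show("rim top",T([(583,107),(672,117),(663,187),(577,182)]),ct,.296)
show("rim scene",S([(239,46),(343,64),(326,125),(211,101)]),cs,.296)
show("base top",T([(560,133),(700,150),(677,360),(535,343)]),ct,.005)
show("base scene",S([(245,325),(400,343),(337,537),(170,497)]),cs,.005)
E
```

```text
rest top [[0.5848396781702685, 0.2821710498835474], [0.5898059465107948, 0.19174560725186185], [0.5020256498269811, 0.18720519073763264], [0.4979953380035825, 0.27749488356273916]] mean [0.5437 0.2347 0.008 ] sides [0.0906 0.0879 0.0904 0.087 ] ang [-86.9, -177.0, 92.6, 3.1]
rest scene [[0.5072888700945629, 0.19154642488356505], [0.49371952250661977, 0.2837717461118081], [0.5885396930518386, 0.2857076366741329], [0.595517047384096, 0.1977625677775341]] mean [0.5463 0.2397 0.008 ] sides [0.0932 0.0948 0.0882 0.0884] ang [98.4, 1.2, -85.5, -176.0]
rim top [[0.592203882248796, 0.006197892512865634], [0.584857897945486, -0.05040747251564404], [0.5393869385478808, -0.04376952526495854], [0.5433984798391763, 0.010616390361374189]] mean [ 0.565  -0.0193  0.296 ] sides [0.0571 0.046  0.0545 0.049 ] ang [-97.4, 171.7, 85.8, -5.2]
rim scene [[0.5355857518531256, -0.04189544332609599], [0.543050136362246, 0.015859412491619318], [0.5936220639582294, 0.013727814755415055], [0.5832685175654703, -0.048046893025752685]] mean [ 0.5639 -0.0151  0.296 ] sides [0.0582 0.0506 0.0626 0.0481] ang [82.6, -2.4, -99.5, 172.6]
base top [[0.6442227470472532, 0.025986448512652457], [0.6291707456387581, -0.08234813773964544], [0.46575589486681584, -0.06106754245660085], [0.48039479424008297, 0.04675861110946784]] mean [ 0.5549 -0.0177  0.005 ] sides [0.1094 0.1648 0.1088 0.1651] ang [-97.9, 172.6, 82.3, -7.2]
base scene [[0.47980366058678126, -0.057675486180985724], [0.4806330504711942, 0.0514724192808002], [0.6438205456509326, 0.02929060922106981], [0.6297823012003887, -0.07913901779347723]] mean [ 0.5585 -0.014   0.005 ] sides [0.1092 0.1647 0.1093 0.1515] ang [89.6, -7.7, -97.4, 171.9]
```

servo_tool:
  targets:
    - {"dx": 2.6, "dy": -2.75, "dz": 0.3, "spin": -0.12, "grip": 100}
    - {"dx": 5.2, "dy": -5.5, "dz": 0.6, "spin": -0.24, "grip": 100}
    - {"dx": 7.8, "dy": -8.25, "dz": 0.9, "spin": -0.36, "grip": 100}
    - {"dx": 10.4, "dy": -11, "dz": 1.2, "spin": -0.48, "grip": 100}
    - {"dx": 13, "dy": -13.75, "dz": 1.5, "spin": -0.6, "grip": 100}
    - {"dx": 15.6, "dy": -16.5, "dz": 1.8, "spin": -0.72, "grip": 100}
    - {"dx": 18.2, "dy": -19.25, "dz": 2.1, "spin": -0.84, "grip": 100}
    - {"dx": 20.8, "dy": -22, "dz": 2.4, "spin": -0.96, "grip": 100}
    - {"dx": 23.4, "dy": -24.75, "dz": 2.7, "spin": -1.08, "grip": 100}
    - {"dx": 26, "dy": -27.5, "dz": 3, "spin": -1.2, "grip": 100}

```text
time_s: 2.03
tcp_pos: [0.4246, 0.3783, 0.2571]
eef_rot: [-180.0, 0.0, -83.1]
contact_force: [1.1, 0.1, -0.3]
gripper_width: 0.0876
```

servo_tool:
  targets:
    - {"dx": 2.6, "dy": -2.8, "spin": -0.04, "grip": 100}
    - {"dx": 5.2, "dy": -5.6, "spin": -0.074, "grip": 100}
    - {"dx": 8, "dy": -8.5, "spin": -0.074, "grip": 100}
    - {"dx": 10.5, "dy": -11.3, "spin": -0.074, "grip": 100}
    - {"dx": 12.5, "dy": -13.5, "spin": -0.074, "grip": 100}
    - {"dx": 13.35, "dy": -14.2, "spin": -0.074, "grip": 100}
    - {"dx": 13.35, "dy": -14.2, "spin": -0.074, "grip": 100}
    - {"dx": 13.35, "dy": -14.2, "spin": -0.074, "grip": 100}
    - {"dx": 13.35, "dy": -14.2, "spin": -0.074, "grip": 100}
    - {"dx": 13.35, "dy": -14.2, "spin": -0.074, "grip": 100}

```text
validation failed for argument at $.ta...
```

Run:
```python
from h import *
s=r.get_state();print(s["time_s"],s["tcp_pos"],s["eef_rot"],s["joints"])
im=r.capture("wrist");cal=r.get_calibration("wrist");cv2.imwrite("pics/w1.png",im);print(cal["extrinsics"])
np.savez("w1.npz",K=cal["K"],extrinsics=cal["extrinsics"])
for n in ["valve","rest"]: print(n,[(d["p"],d["extent"]) for d in r.cut_out(n,"wrist")])
cv2.imwrite("pics/w1v.png",cv2.resize(im,(784,588)))
```

```text
2.0333 [0.4246 0.3783 0.2571] [-179.9732    0.0312  -83.1073] [ 61.4165   9.4639 -10.3434   0.0039 -70.1518 -54.5251]
[[-0.994  -0.1051 -0.0291  0.4359]
 [-0.109   0.9541  0.2788  0.2996]
 [-0.0016  0.2804 -0.9599  0.416 ]
 [ 0.      0.      0.      1.    ]]
valve [(0.83, [131.4, 0.5, 161.3, 24.4]), (0.75, [121.4, 159.3, 306.7, 214.1])]
rest [(0.81, [123.7, 0.0, 222.3, 68.6])]
```

View pics/w1v.png

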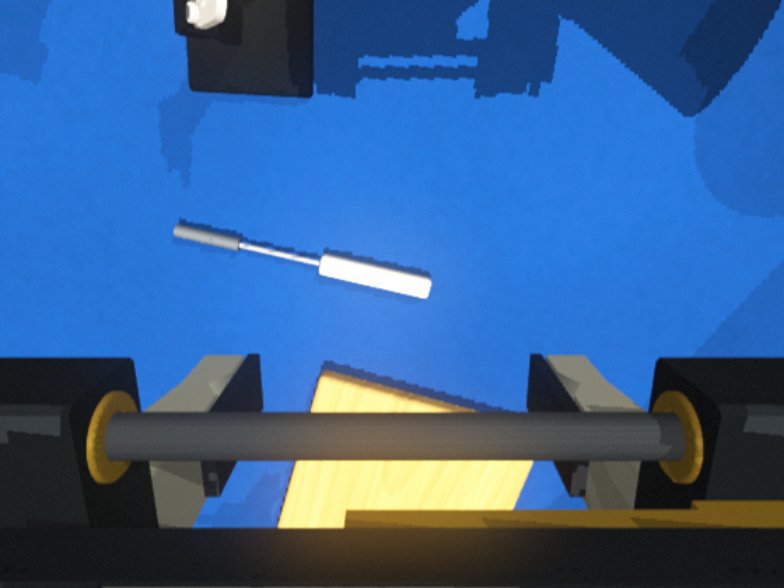

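The wrist view looks past the fingers. It shows the brush, and the rest's edge at the top left (px 134–224, 0–68). The second move was refused because its rows had no dz, so I'll go next to where the rest is in view.

servo_tool:
  targets:
    - {"dx": 3, "dy": -1.2, "dz": 0, "spin": -0.04, "grip": 100}
    - {"dx": 6, "dy": -2.4, "dz": 0, "spin": -0.07, "grip": 100}
    - {"dx": 9, "dy": -3.6, "dz": 0, "spin": -0.07, "grip": 100}
    - {"dx": 12, "dy": -4.8, "dz": 0, "spin": -0.07, "grip": 100}
    - {"dx": 13.3, "dy": -5.2, "dz": 0, "spin": -0.07, "grip": 100}
    - {"dx": 13.3, "dy": -5.2, "dz": 0, "spin": -0.07, "grip": 100}
    - {"dx": 13.3, "dy": -5.2, "dz": 0, "spin": -0.07, "grip": 100}
    - {"dx": 13.3, "dy": -5.2, "dz": 0, "spin": -0.07, "grip": 100}
    - {"dx": 13.3, "dy": -5.2, "dz": 0, "spin": -0.07, "grip": 100}
    - {"dx": 13.3, "dy": -5.2, "dz": 0, "spin": -0.07, "grip": 100}

```text
time_s: 3.02
tcp_pos: [0.5557, 0.3286, 0.257]
eef_rot: [-180.0, 0.0, -86.7]
contact_force: [0.2, -0.1, -0.5]
gripper_width: 0.0878
```

Run:
```python
from h import *
s=r.get_state();print(s["time_s"],s["tcp_pos"],s["eef_rot"],s["joints"])
im=r.capture("wrist");cal=r.get_calibration("wrist");cv2.imwrite("pics/w2.png",im);print(cal["extrinsics"])
np.savez("w2.npz",K=cal["K"],extrinsics=cal["extrinsics"])
for n in ["valve","rest"]: print(n,[(d["p"],d["extent"]) for d in r.cut_out(n,"wrist")])
e=r.cut_out("rest","wrist")[0]["extent"]
x0=max(0,int((e[0]+e[2])/2)-110);y0=max(0,int((e[1]+e[3])/2)-82);print(x0,y0)
cv2.imwrite("pics/w2v.png",cv2.resize(im[y0:y0+165,x0:x0+220],None,fx=3.6,fy=3.6,interpolation=cv2.INTER_CUBIC))
```

```text
3.0167 [0.5557 0.3286 0.257 ] [-179.9813    0.0269  -86.6962] [ 47.8803  16.8278  -0.696   -0.0063 -72.4441 -44.5746]
[[-0.9983 -0.0555 -0.0155  0.5602]
 [-0.0576  0.958   0.2811  0.2532]
 [-0.0007  0.2815 -0.9596  0.4151]
 [ 0.      0.      0.      1.    ]]
valve [(0.69, [282.1, 64.2, 323.8, 105.4])]
rest [(0.59, [253.9, 37.9, 339.7, 134.2])]
186 4
```

View pics/w2v.png

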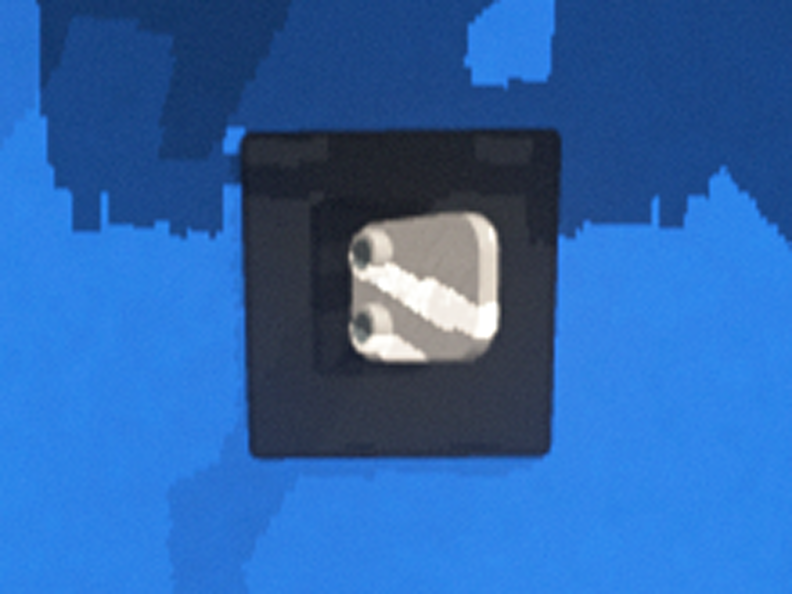

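The wrist crop shows the rest foot squarely, with corners at crop px (243,132), (560,132), (551,458) and (250,458). The stubs are at (368,247) and (366,325), on the image left, which is +x. The plain end is at x≈498.

Run:
```python
from h import *
cal=dict(np.load("w2.npz"))
W=lambda a,b:(186+a/3.6,4+b/3.6)
F=np.array([ray(W(*p),cal,.008) for p in [(243,132),(560,132),(551,458),(250,458)]])
print(F,F.mean(0),np.linalg.norm(F-np.roll(F,-1,0),axis=1))
for p,q in((1,0),(2,3),(2,1),(3,0)): d=F[q]-F[p];print(np.degrees(np.arctan2(d[1],d[0])))
a,b=ray(W(372,246),cal,.0895),ray(W(371,325),cal,.0895);print("stubs",a,b,np.linalg.norm(a-b))
c,d=ray(W(480,213),cal,.113),ray(W(478,361),cal,.1128);print("sides plain",c,d,np.linalg.norm(c-d))
print("plain edge",ray(W(498,288),cal,.1125), "low edge", ray(W(351,288),cal,.0775))
```

```text
[[0.5917 0.1981 0.008 ]
 [0.5039 0.193  0.008 ]
 [0.4975 0.2816 0.008 ]
 [0.5864 0.2867 0.008 ]] [0.5449 0.2399 0.008 ] [0.0879 0.0888 0.0891 0.0888]
3.2962262868494694
3.3053375345050564
-85.83779225030722
-86.56744597820234
stubs [0.5553 0.2312 0.0895] [0.5544 0.2483 0.0895] 0.017126423293673365
sides plain [0.5335 0.225  0.113 ] [0.5314 0.2547 0.1128] 0.029795263428599658
plain edge [0.5284 0.2396 0.1125] low edge [0.5595 0.24   0.0775]
```

servo_tool:
  targets:
    - {"dx": 0.2, "dy": -3, "dz": 0, "spin": 0, "grip": 100}
    - {"dx": 0.2, "dy": -6, "dz": 0, "spin": 0, "grip": 100}
    - {"dx": 0.2, "dy": -8.8, "dz": 0, "spin": 0, "grip": 100}
    - {"dx": 0.2, "dy": -8.8, "dz": -3, "spin": 0, "grip": 100}
    - {"dx": 0.2, "dy": -8.8, "dz": -6, "spin": 0, "grip": 100}
    - {"dx": 0.2, "dy": -8.8, "dz": -9, "spin": 0, "grip": 100}
    - {"dx": 0.2, "dy": -8.8, "dz": -11, "spin": 0, "grip": 100}
    - {"dx": 0.2, "dy": -8.8, "dz": -12.5, "spin": 0, "grip": 100}
    - {"dx": 0.2, "dy": -8.8, "dz": -12.5, "spin": 0, "grip": 100}
    - {"dx": 0.2, "dy": -8.8, "dz": -12.5, "spin": 0, "grip": 100}

```text
time_s: 4.05
tcp_pos: [0.5584, 0.2397, 0.1313]
eef_rot: [179.9, -0.1, -86.8]
contact_force: [0.5, 0.1, 1.1]
gripper_width: 0.0875
```

servo_tool:
  targets:
    - {"dx": 0, "dy": 0, "dz": -1.6, "spin": 0, "grip": 100}
    - {"dx": 0, "dy": 0, "dz": -3.2, "spin": 0, "grip": 100}
    - {"dx": 0, "dy": 0, "dz": -3.2, "spin": 0, "grip": 85}
    - {"dx": 0, "dy": 0, "dz": -3.2, "spin": 0, "grip": 70}
    - {"dx": 0, "dy": 0, "dz": -3.2, "spin": 0, "grip": 60}
    - {"dx": 0, "dy": 0, "dz": -3.2, "spin": 0, "grip": 55}
    - {"dx": 0, "dy": 0, "dz": -3.2, "spin": 0, "grip": 50}
    - {"dx": 0, "dy": 0, "dz": -3.2, "spin": 0, "grip": 45}
    - {"dx": 0, "dy": 0, "dz": -3.2, "spin": 0, "grip": 40}
    - {"dx": 0, "dy": 0, "dz": -3.2, "spin": 0, "grip": 35}
  squeeze: 8

```text
time_s: 4.88
tcp_pos: [0.5587, 0.2399, 0.0999]
eef_rot: [-180.0, 0.0, -86.8]
contact_force: [-0.0, -1.3, -0.1]
gripper_width: 0.0399
```

servo_tool:
  targets:
    - {"dx": 0, "dy": 0, "dz": 0, "spin": 0, "grip": 32}
    - {"dx": 0, "dy": 0, "dz": 0, "spin": 0, "grip": 28}
    - {"dx": 0, "dy": 0, "dz": 0, "spin": 0, "grip": 24}
    - {"dx": 0, "dy": 0, "dz": 0, "spin": 0, "grip": 20}
    - {"dx": 0, "dy": 0, "dz": 0, "spin": 0, "grip": 16}
    - {"dx": 0, "dy": 0, "dz": 0, "spin": 0, "grip": 12}
    - {"dx": 0, "dy": 0, "dz": 0, "spin": 0, "grip": 8}
    - {"dx": 0, "dy": 0, "dz": 0, "spin": 0, "grip": 4}
    - {"dx": 0, "dy": 0, "dz": 0, "spin": 0, "grip": 0}
    - {"dx": 0, "dy": 0, "dz": 0, "spin": 0, "grip": 0}
  squeeze: 8

```text
time_s: 5.72
tcp_pos: [0.5578, 0.2397, 0.0994]
eef_rot: [179.9, -0.0, -86.8]
contact_force: [-4.4, 0.3, 3.3]
gripper_width: 0.0056
```

Run:
```python
from h import *
s=r.get_state();print(s["time_s"],s["tcp_pos"],s["eef_rot"],s["contact_force"],s["gripper_width"])
im=r.capture("wrist");cal=r.get_calibration("wrist");cv2.imwrite("pics/w3.png",im)
np.savez("w3.npz",K=cal["K"],extrinsics=cal["extrinsics"])
u,v=proj(s["tcp_pos"],cal);print(u,v)
s2=r.capture("scene")
a=cv2.resize(im[:,60:500],(400,382));b=cv2.resize(s2[190:300,310:425],(400,382),interpolation=cv2.INTER_CUBIC)
cv2.imwrite("pics/w3v.png",np.hstack([a,b]))
```

```text
5.7167 [0.5578 0.2397 0.0994] [179.9162  -0.0214 -86.8001] [-4.4227  0.272   3.2736] 0.00561706232213283
281.97062770292433 270.61694068940295
```

View pics/w3v.png

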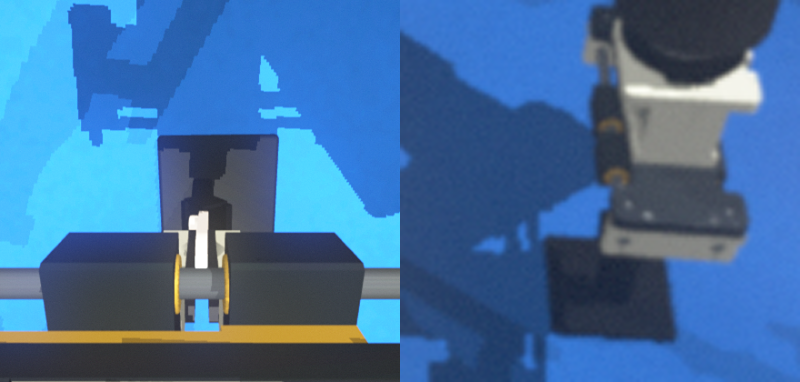

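The opening is 5.6 mm and the white plate stands upright between the pads in the wrist view, with the stubs on the +x side. Lifting next.

servo_tool:
  targets:
    - {"dx": 0, "dy": 0, "dz": 0, "spin": 0, "grip": 0}
    - {"dx": 0, "dy": 0, "dz": 0.7, "spin": 0, "grip": 0}
    - {"dx": 0, "dy": 0, "dz": 1.5, "spin": 0, "grip": 0}
    - {"dx": 0, "dy": 0, "dz": 3, "spin": 0, "grip": 0}
    - {"dx": 0, "dy": 0, "dz": 6, "spin": 0, "grip": 0}
    - {"dx": 0, "dy": 0, "dz": 9.5, "spin": 0, "grip": 0}
    - {"dx": 0, "dy": 0, "dz": 13.5, "spin": 0, "grip": 0}
    - {"dx": 0, "dy": 0, "dz": 17.5, "spin": 0, "grip": 0}
    - {"dx": 0, "dy": 0, "dz": 21.5, "spin": 0, "grip": 0}
    - {"dx": 0, "dy": 0, "dz": 25, "spin": 0, "grip": 0}
  squeeze: 12

```text
time_s: 6.65
tcp_pos: [0.5592, 0.2396, 0.354]
eef_rot: [-179.8, 0.1, -86.8]
contact_force: [0.7, 0.4, -1.1]
gripper_width: 0.0049
```

Run:
```python
from h import *
s=r.get_state();print(s["time_s"],s["tcp_pos"],s["eef_rot"],s["contact_force"],s["gripper_width"])
im=r.capture("wrist");cal=r.get_calibration("wrist");cv2.imwrite("pics/w4.png",im)
np.savez("w4.npz",K=cal["K"],extrinsics=cal["extrinsics"])
t=s["tcp_pos"];print("tcp",proj(t,cal))
for n in ["valve"]: print(n,[(d["p"],d["extent"]) for d in r.cut_out(n,"wrist")])
s2=r.capture("scene");cv2.imwrite("pics/s4.png",s2);cs=r.get_calibration("scene");u,v=proj(t,cs);print("scene tcp",u,v)
print([(d["p"],d["extent"]) for d in r.cut_out("valve","scene")])
u,v=int(u),int(v);uu,vv=map(int,proj(t,cal))
a=cv2.resize(im[vv-70:vv+40,uu-50:uu+50],(400,440),interpolation=cv2.INTER_CUBIC);b=cv2.resize(s2[v-30:v+25,u-25:u+25],(400,440),interpolation=cv2.INTER_CUBIC)
print(uu-50,vv-70,u-25,v-30)
cv2.imwrite("pics/w4v.png",np.hstack([a,b]))
```

```text
6.65 [0.5592 0.2396 0.354 ] [-179.7689    0.0974  -86.7969] [ 0.6966  0.3606 -1.0809] 0.00487951185365651
tcp [287.0029 263.0324]
valve [(0.61, [266.4, 232.8, 288.9, 295.8])]
scene tcp 399.99391445032717 167.8571814240535
[(0.44, [393.2, 165.5, 409.7, 177.0])]
237 193 374 137
```

View pics/w4v.png

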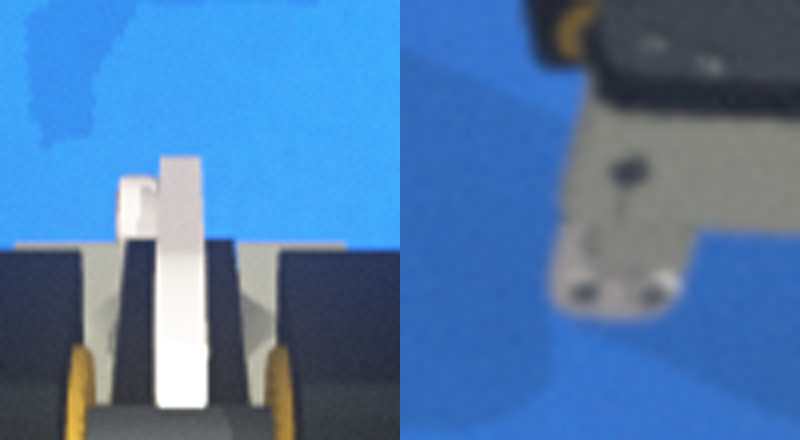

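The valve is held flat between the pads, with its stubs below the tips on the +x side. In the scene crop the stubs are at (585,290) and (655,292). Now I'll check its in-plane tilt and offset.

Run:
```python
from h import *
from math import *
cs=r.get_calibration("scene");K,E=cs["K"],np.array(cs["extrinsics"])
t=np.array([.5592,.2396,.354]);a=radians(3.2);n=np.array([cos(a),sin(a),0]);y=np.array([-sin(a),cos(a),0])
def hit(a_,b_,off):
    uv=[374+(a_-400)/8,137+b_/8,1];d=E[:3,:3]@np.linalg.inv(K)@uv;o=E[:3,3]
    P=o+d*(((t+n*off-o)@n)/(d@n))-t
    return np.array([P@y*1000,P[2]*1000])
for p,o in(((585,290),.0075),((655,292),.0075),((550,290),.0025),((685,285),.0025),((618,320),.0025)): print(p,hit(*p,o))
# wrist: bottom edge of plate in crop (4x) : x 160..202,y157
cw=dict(np.load("w4.npz"))
for p in((160,157),(202,157)): print(ray((237+p[0]/4,193+p[1]/4),cw,.354-.024)-t)
# yet unmoved chute rim recheck
for yaw in(-7.5,):
  c=np.array([.5645,-.0175]);b=radians(yaw);print("delta",c-t[:2])
s=r.get_state();print(s["tcp_pos"],s["eef_rot"])
# rim fit in top/scene images
im=r.capture("top");cv2.imwrite("pics/t5.png",cv2.resize(im[165:215,255:315],(720,600),interpolation=cv2.INTER_CUBIC))
```

```text
(585, 290) [-4.8049 -7.6203]
(655, 292) [11.6305 -7.1177]
(550, 290) [-11.5851 -11.9869]
(685, 285) [19.7639 -8.3339]
(618, 320) [  6.4322 -20.0716]
[ 0.0058 -0.0066 -0.024 ]
[ 0.0002 -0.007  -0.024 ]
delta [ 0.0053 -0.2571]
[0.5593 0.2401 0.3519] [-179.7836    0.1472  -86.8066]
```

View pics/t5.png

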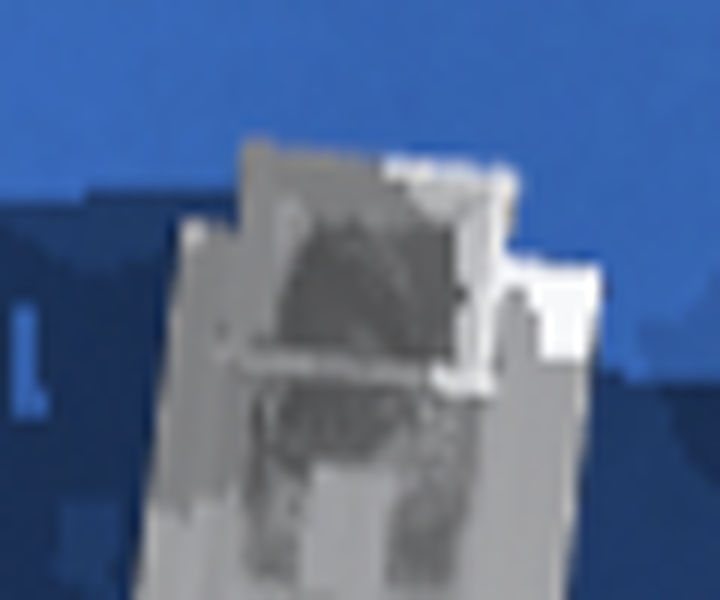

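The top crop shows the rim with inner corners at about (275,190)–(470,380), yawed about −7°. The scene and wrist views both put the valve about 3.5 mm to +y of the TCP. I'll hover over the mouth and compare the two within the same picture.

servo_tool:
  targets:
    - {"dx": 0, "dy": -2, "dz": 0, "spin": -0.03, "grip": 0}
    - {"dx": 0.1, "dy": -5, "dz": 0, "spin": -0.06, "grip": 0}
    - {"dx": 0.2, "dy": -8.5, "dz": 0, "spin": -0.09, "grip": 0}
    - {"dx": 0.3, "dy": -12, "dz": 0, "spin": -0.12, "grip": 0}
    - {"dx": 0.4, "dy": -15.5, "dz": 0, "spin": -0.15, "grip": 0}
    - {"dx": 0.5, "dy": -19, "dz": 0, "spin": -0.187, "grip": 0}
    - {"dx": 0.5, "dy": -22.5, "dz": 0, "spin": -0.187, "grip": 0}
    - {"dx": 0.5, "dy": -25, "dz": -0.5, "spin": -0.187, "grip": 0}
    - {"dx": 0.5, "dy": -26, "dz": -1.5, "spin": -0.187, "grip": 0}
    - {"dx": 0.5, "dy": -26, "dz": -2, "spin": -0.187, "grip": 0}

```text
time_s: 7.73
tcp_pos: [0.5628, -0.0223, 0.3274]
eef_rot: [179.9, -0.1, -97.7]
contact_force: [-1.1, 0.4, -0.8]
gripper_width: 0.0049
```

Run:
```python
from h import *
r.capture("top")
s=r.get_state();print(s["time_s"],s["tcp_pos"],s["eef_rot"],s["contact_force"],s["gripper_width"])
im=r.capture("wrist");cal=r.get_calibration("wrist");cv2.imwrite("pics/w6.png",im)
np.savez("w6.npz",K=cal["K"],extrinsics=cal["extrinsics"])
t=s["tcp_pos"];s2=r.capture("scene");cv2.imwrite("pics/s6.png",s2);cs=r.get_calibration("scene")
u,v=map(int,proj(t,cs));uu,vv=map(int,proj(t,cal))
a=cv2.resize(im[vv-75:vv+35,uu-50:uu+50],(400,440),interpolation=cv2.INTER_CUBIC);b=cv2.resize(s2[v-20:v+35,u-25:u+25],(400,440),interpolation=cv2.INTER_CUBIC)
print(uu-50,vv-75,u-25,v-20)
cv2.imwrite("pics/w6v.png",np.hstack([a,b]))
```

```text
7.7833 [ 0.5625 -0.021   0.3265] [179.7758  -0.0501 -97.6356] [-0.5491  0.8907 -2.5521] 0.005120852090058675
232 193 241 148
```

View pics/w6v.png

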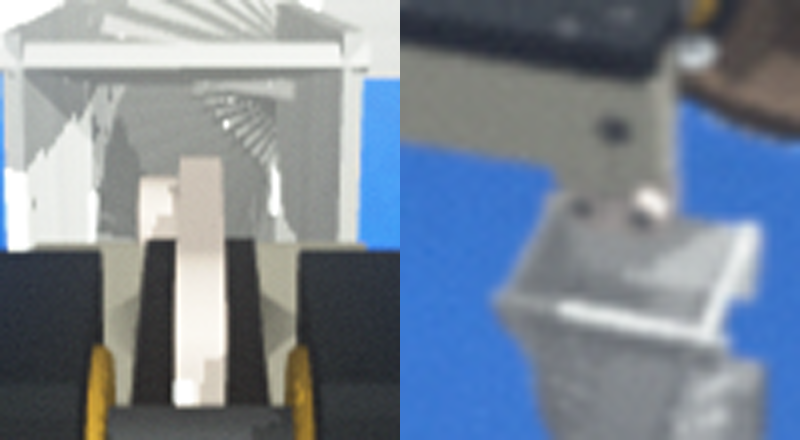

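The wrist crop shows the valve above the mouth, square to the rim. The plate is at x≈200 and the rim's inner edges are at x≈22 and 340, so the plate sits about 2 mm toward −x, as wanted. Now the y direction.

Run:
```python
from h import *
from math import *
t=np.array([.5625,-.021,.3265]);a=radians(-7.6);n=np.array([cos(a),sin(a),0]);y=np.array([-sin(a),cos(a),0])
cw=dict(np.load("w6.npz"));C=cw["extrinsics"][:3,3]
W=lambda p:(232+p[0]/4,193+p[1]/4)
def loc(P): d=P-t; return np.array([d@n,d@y,d[2]])*1000
for p in((22,43),(340,43),(22,70),(340,70)): print("rim wrist",p,loc(ray(W(p),cw,.296)))
# valve tangent
for zb in(-19,-21,-24):
    P=loc(ray(W((200,157)),cw,t[2]+zb/1000));c=loc(C);d=(P-c)[1:];d/=np.linalg.norm(d);nn=np.array([d[1],-d[0]])
    # centre (yc-6,zb+9): nn.(c)+9 = nn.P
    yc=(nn@P[1:]-9-nn[1]*(zb+9))/nn[0]+6
    print("valve yc",zb,yc)
cs=r.get_calibration("scene");S=lambda p:(241+(p[0]-400)/8,148+p[1]/8)
R=[loc(ray(S(p),cs,.296)) for p in((497,300),(722,343),(757,225),(555,195))];print("rim scene",np.array(R),np.mean(R,0))
K,E=cs["K"],np.array(cs["extrinsics"])
for p in((583,208),(643,213)):
    d=E[:3,:3]@np.linalg.inv(K)@np.r_[S(p),1];o=E[:3,3];print("stub scene",loc(o+d*(((t+n*.0075-o)@n)/(d@n))))
```

```text
rim wrist (22, 43) [ 23.2512 -22.6196 -30.5   ]
rim wrist (340, 43) [-18.4065 -22.6119 -30.5   ]
rim wrist (22, 70) [ 23.37   -18.9348 -30.5   ]
rim wrist (340, 70) [-18.5065 -18.9246 -30.5   ]
valve yc -19 1.4485664433478647
valve yc -21 2.16325752926272
valve yc -24 3.235294158135001
rim scene [[ 24.7174 -23.054  -30.5   ]
 [ 25.2665  37.7343 -30.5   ]
 [-23.6696  33.8173 -30.5   ]
 [-21.3629 -22.0305 -30.5   ]] [  1.2378   6.6168 -30.5   ]
stub scene [ 7.5    -4.4683 -9.3123]
stub scene [ 7.5    11.6794 -7.4813]
```

Both views ask for about +3.5 mm along chute y. The wrist gives rim centre +6 and valve +2; the scene gives +6.6 and +3.6. I'll correct that, lower part way and check.

servo_tool:
  targets:
    - {"dx": 0.05, "dy": 0.35, "dz": 0, "spin": 0, "grip": 0}
    - {"dx": 0.05, "dy": 0.35, "dz": -0.5, "spin": 0, "grip": 0}
    - {"dx": 0.05, "dy": 0.35, "dz": -1, "spin": 0, "grip": 0}
    - {"dx": 0.05, "dy": 0.35, "dz": -1.5, "spin": 0, "grip": 0}
    - {"dx": 0.05, "dy": 0.35, "dz": -2, "spin": 0, "grip": 0}
    - {"dx": 0.05, "dy": 0.35, "dz": -2.3, "spin": 0, "grip": 0}
    - {"dx": 0.05, "dy": 0.35, "dz": -2.3, "spin": 0, "grip": 0}
    - {"dx": 0.05, "dy": 0.35, "dz": -2.3, "spin": 0, "grip": 0}
    - {"dx": 0.05, "dy": 0.35, "dz": -2.3, "spin": 0, "grip": 0}
    - {"dx": 0.05, "dy": 0.35, "dz": -2.3, "spin": 0, "grip": 0}

```text
time_s: 8.72
tcp_pos: [0.5643, -0.0167, 0.3069]
eef_rot: [-180.0, 0.0, -97.5]
contact_force: [-1.3, -0.3, 0.1]
gripper_width: 0.0047
```

Run:
```python
from h import *
s=r.get_state();print(s["time_s"],s["tcp_pos"],s["eef_rot"],s["contact_force"],s["moment"],s["gripper_width"])
im=r.capture("wrist");cal=r.get_calibration("wrist");cv2.imwrite("pics/w7.png",im)
s=r.get_state();t=s["tcp_pos"];print(t);s2=r.capture("scene");cs=r.get_calibration("scene")
u,v=map(int,proj(t,cs));uu,vv=map(int,proj(t,cal))
a=cv2.resize(im[vv-75:vv+35,uu-50:uu+50],(400,440),interpolation=cv2.INTER_CUBIC);b=cv2.resize(s2[v-20:v+35,u-25:u+25],(400,440),interpolation=cv2.INTER_CUBIC)
print(uu-50,vv-75,u-25,v-20)
cv2.imwrite("pics/w7v.png",np.hstack([a,b]))
```

```text
8.7167 [ 0.5643 -0.0167  0.3069] [-179.9714    0.0068  -97.514 ] [-1.2509 -0.281   0.1061] [ 0.0559 -0.1188  0.0135] 0.0046708085500031405
[ 0.5643 -0.0167  0.3069]
231 195 244 156
```

View pics/w7v.png

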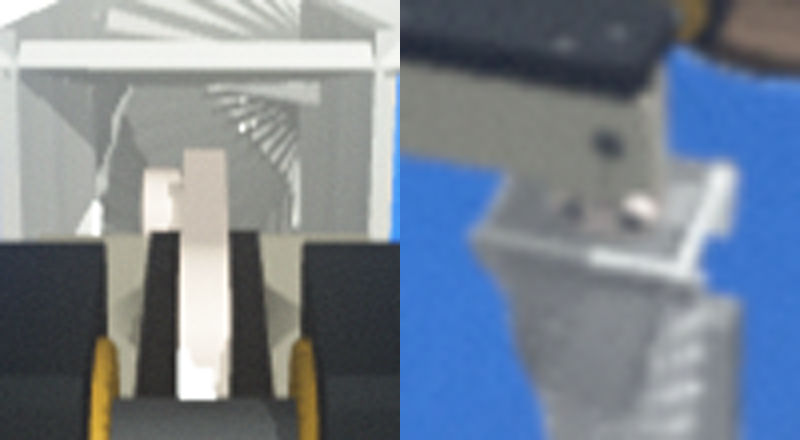

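Square and nearly centred. I'll run the same numbers once more before lowering.

Run:
```python
from h import *
from math import *
t=np.array([.5643,-.0167,.3069]);a=radians(-7.5);n=np.array([cos(a),sin(a),0]);y=np.array([-sin(a),cos(a),0])
s=r.get_state();print(s["tcp_pos"])
cw=r.get_calibration("wrist");C=cw["extrinsics"][:3,3]
W=lambda p:(231+p[0]/4,195+p[1]/4)
def loc(P): d=P-t; return np.array([d@n,d@y,d[2]])*1000
for p in((20,40),(372,40),(20,69),(372,69)): print("rim wrist",p,loc(ray(W(p),cw,.296)))
for zb in(-19,-21,-24):
    P=loc(ray(W((200,149)),cw,t[2]+zb/1000));c=loc(C);d=(P-c)[1:];d/=np.linalg.norm(d);nn=np.array([d[1],-d[0]])
    print("valve yc",zb,(nn@P[1:]-9-nn[1]*(zb+9))/nn[0]+6)
cs=r.get_calibration("scene");S=lambda p:(244+(p[0]-400)/8,156+p[1]/8)
R=[loc(ray(S(p),cs,.296)) for p in((470,240),(690,282),(737,165),(510,168))];print("rim scene",np.array(R),np.mean(R,0))
K,E=cs["K"],np.array(cs["extrinsics"])
for p in((571,210),(632,213)):
    d=E[:3,:3]@np.linalg.inv(K)@np.r_[S(p),1];o=E[:3,3];print("stub scene",loc(o+d*(((t+n*.0075-o)@n)/(d@n))))
```

```text
[ 0.5642 -0.0167  0.3068]
rim wrist (20, 40) [ 21.2417 -28.381  -10.9   ]
rim wrist (372, 40) [-19.901  -28.3864 -10.9   ]
rim wrist (20, 69) [ 21.3628 -24.8423 -10.9   ]
rim wrist (372, 69) [-20.0133 -24.8484 -10.9   ]
valve yc -19 0.3653844709590608
valve yc -21 1.0825692681720032
valve yc -24 2.1583464639914287
rim scene [[ 25.1949 -27.8331 -10.9   ]
 [ 25.79    31.5391 -10.9   ]
 [-23.4765  30.8256 -10.9   ]
 [ -5.9334 -27.0344 -10.9   ]] [  5.3938   1.8743 -10.9   ]
stub scene [ 7.5    -5.8624 -9.9899]
stub scene [ 7.5    10.7949 -7.2921]
```

The in-plane tilt readings from the stubs disagree: 2°, 6° and 9°. I'll settle it by fitting the valve's outline against the blue background in the earlier lifted scene picture.

Run:
```python
from h import *
from math import *
from scipy.optimize import minimize
t=np.array([.5592,.2396,.354]);a=radians(3.2);n=np.array([cos(a),sin(a),0]);y=np.array([-sin(a),cos(a),0]);z=np.array([0,0,1.])
cs=r.get_calibration("scene")
im=cv2.imread("pics/s4.png").astype(float)
x0,x1,y0,y1=386,418,167,184
R=im[y0:y1,x0:x1,2];np.set_printoptions(linewidth=200,precision=0);print(R.astype(int))
SC=8
def model(p):
    yc,zb,th=p;th=radians(th)
    pts=[]
    for cx,cy in((-14,-6),(-14,6),(14,-6),(14,6)):
        for f in np.linspace(0,2*pi,40):
            for w in(-2.5,2.5): pts.append((cx+9*cos(f),cy+9*sin(f),w))
    def tr(q):
        dn=q[0]-23; # along down relative to stub end
        h=-dn; c=q[1]
        Y=yc+c*cos(th)-h*sin(th)*1.0; Z=zb+h*cos(th)+c*sin(th)
        return t+(n*q[2]+y*Y+z*Z)/1000
    m=np.zeros(((y1-y0)*SC,(x1-x0)*SC),np.uint8)
    def fill(P):
        uv=np.array([proj(tr(q),cs) for q in P]);uv=(uv-[x0,y0]+.5)*SC
        cv2.fillPoly(m,[cv2.convexHull(uv.astype(np.float32)).astype(np.int32)],255)
    fill(pts)
    for sy in(-8,8): fill([(12+5.5*cos(f),sy+5.5*sin(f),w) for f in np.linspace(0,2*pi,24) for w in(2.5,7.5)])
    return cv2.resize(m,(x1-x0,y1-y0),interpolation=cv2.INTER_AREA)/255.
al=np.clip((R-60)/(150-60),0,1)
rows=slice(174-y0,y1-y0) # below fingers
def cost(p): return ((cv2.GaussianBlur(model(p),(0,0),.6)-al)[rows]**2).sum()
for th0 in(-4,0,4,8):
    o=minimize(cost,[3.5,-19,th0],method="Nelder-Mead",options=dict(initial_simplex=[[3.5,-19,th0],[5,-19,th0],[3.5,-21,th0],[3.5,-19,th0+4]],maxiter=80));print(np.round(o.x,2).tolist(),round(o.fun,3))
```

```text
[[ 49  51  50  51  53  49  66 105 138 145 133 119 119 126 129 129 131 128 128 129 128 131 129 121 110  77  58  51  53  57  56  56]
 [ 52  48  49  49  49  54  72 115 140 149 139 122 117 126 129 131 129 127 130 131 128 129 129 121  96  66  50  48  50  52  51  51]
 [ 49  50  51  50  50  54  82 124 146 150 146 132 126 127 130 129 130 129 130 133 130 131 128 120  89  63  51  52  54  50  53  51]
 [ 49  49  48  51  51  55  89 132 147 154 152 143 132 128 127 128 126 125 128 133 140 145 133 112  78  58  50  49  51  48  56  56]
 [ 49  51  48  49  49  63  95 136 152 162 158 152 136 131 132 133 126 123 129 143 165 173 150 103  70  51  52  50  50  52  51  53]
 [ 52  51  47  48  49  59  97 135 149 143 130 117 123 138 145 142 133 132 132 131 147 172 159 106  60  50  52  53  50  51  47  53]
 [ 47  48  50  49  49  58  91 134 144 119  96  87 107 140 151 150 136 130 112 101 110 137 133  91  57  51  54  52  53  53  50  52]
 [ 49  51  49  48  46  56  82 124 136 123 104 100 119 142 150 148 137 127 108  93 103 112  99  71  55  51  51  51  51  54  50  49]
 [ 50  49  50  48  49  49  64  96 116 125 126 126 13
[... 535 characters left out ...]
52  52  51  51  51  52  47  53  47  51  52  47  50  52  54  51  50]
 [ 50  49  52  47  50  52  52  55  54  54  58  54  51  50  52  54  52  50  52  49  47  52  48  51  52  50  51  50  46  50  49  48]
 [ 49  52  52  48  47  49  49  56  56  56  60  53  54  54  56  55  53  53  52  55  52  54  51  50  51  50  50  48  50  51  48  50]
 [ 50  48  51  51  50  50  49  54  53  54  55  54  53  55  57  54  54  54  53  53  54  53  50  52  50  52  48  50  53  50  51  49]
 [ 50  50  52  47  52  54  51  52  55  55  54  58  57  55  57  56  55  56  57  54  55  52  57  53  55  51  48  48  51  54  49  55]]
[2.58, -18.01, 2.48] 2.172
[2.91, -17.89, 3.48] 2.219
[3.53, -18.02, 5.91] 2.305
[3.23, -17.94, 5.33] 2.231
```

The tilt is about 2.5–5° and the 36 mm slot takes up to about 7°, so I'll go on. Lower to just above the rim, then let go.

servo_tool:
  targets:
    - {"dx": -0.1, "dy": -0.05, "dz": -0.3, "spin": 0, "grip": 0}
    - {"dx": -0.1, "dy": -0.05, "dz": -0.6, "spin": 0, "grip": 0}
    - {"dx": -0.1, "dy": -0.05, "dz": -0.85, "spin": 0, "grip": 0}
    - {"dx": -0.1, "dy": -0.05, "dz": -0.85, "spin": 0, "grip": 0}
    - {"dx": -0.1, "dy": -0.05, "dz": -0.85, "spin": 0, "grip": 0}
    - {"dx": -0.1, "dy": -0.05, "dz": -0.85, "spin": 0, "grip": 0}
    - {"dx": -0.1, "dy": -0.05, "dz": -0.85, "spin": 0, "grip": 0}
    - {"dx": -0.1, "dy": -0.05, "dz": -0.85, "spin": 0, "grip": 0}
    - {"dx": -0.1, "dy": -0.05, "dz": -0.85, "spin": 0, "grip": 0}
    - {"dx": -0.1, "dy": -0.05, "dz": -0.85, "spin": 0, "grip": 0}

```text
time_s: 9.65
tcp_pos: [0.5631, -0.0171, 0.2981]
eef_rot: [-180.0, 0.0, -97.5]
contact_force: [-0.5, -1.0, 0.0]
gripper_width: 0.0047
```

servo_tool:
  targets:
    - {"dx": 0, "dy": 0, "dz": 0, "spin": 0, "grip": 30}
    - {"dx": 0, "dy": 0, "dz": 0, "spin": 0, "grip": 40}
    - {"dx": 0, "dy": 0, "dz": 0, "spin": 0, "grip": 40}
    - {"dx": 0, "dy": 0, "dz": 0, "spin": 0, "grip": 40}
    - {"dx": 0, "dy": 0, "dz": 0, "spin": 0, "grip": 40}
    - {"dx": 0, "dy": 0, "dz": 1, "spin": 0, "grip": 40}
    - {"dx": 0, "dy": 0, "dz": 3, "spin": 0, "grip": 40}
    - {"dx": 0, "dy": 0, "dz": 6, "spin": 0, "grip": 40}
    - {"dx": 0, "dy": 2, "dz": 8, "spin": 0, "grip": 40}
    - {"dx": 0, "dy": 5, "dz": 8, "spin": 0, "grip": 40}

```text
time_s: 10.48
tcp_pos: [0.5648, 0.0316, 0.3842]
eef_rot: [-179.5, 0.1, -97.7]
contact_force: [0.3, 0.6, -0.0]
gripper_width: 0.0349
```

Run:
```python
from h import *
im=r.capture("scene");w=r.capture("wrist");s=r.get_state();print(s["time_s"],s["tcp_pos"],s["contact_force"])
for c in("scene","wrist"): print([(d["p"],d["extent"]) for d in r.cut_out("valve",c)])
a=cv2.resize(im[165:300,235:310],(333,600),interpolation=cv2.INTER_CUBIC);b=cv2.resize(w,(467,350))
o=np.zeros((600,800,3),np.uint8);o[:,:333]=a;o[:350,333:]=b;cv2.imwrite("pics/f.png",o)
```

```text
10.5833 [0.5636 0.0354 0.3799] [-0.2252  0.2332 -0.9595]
[(0.49, [258.5, 263.8, 279.8, 282.2])]
[]
```

View pics/f.png

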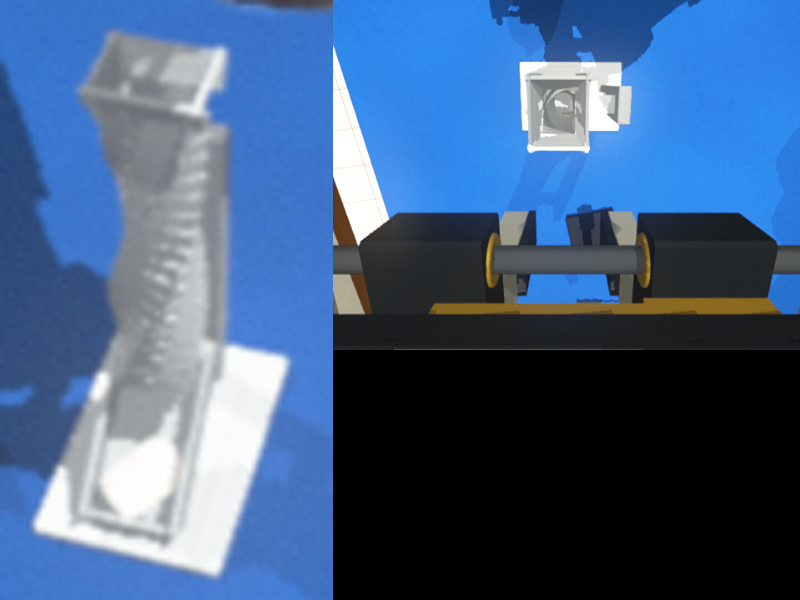

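The valve lies on the ledge near the lip (scene px about 258–280, 264–282). Its smooth face is up, no stubs show, and the slot is empty. One settled check, then hand in.

servo_tool:
  targets:
    - {"dx": 0, "dy": 0, "dz": 0, "spin": 0, "grip": 40}
    - {"dx": 0, "dy": 0, "dz": 0, "spin": 0, "grip": 40}
    - {"dx": 0, "dy": 0, "dz": 0, "spin": 0, "grip": 40}
    - {"dx": 0, "dy": 0, "dz": 0, "spin": 0, "grip": 40}
    - {"dx": 0, "dy": 0, "dz": 0, "spin": 0, "grip": 40}
    - {"dx": 0, "dy": 0, "dz": 0, "spin": 0, "grip": 40}
    - {"dx": 0, "dy": 0, "dz": 0, "spin": 0, "grip": 40}
    - {"dx": 0, "dy": 0, "dz": 0, "spin": 0, "grip": 40}
    - {"dx": 0, "dy": 0, "dz": 0, "spin": 0, "grip": 40}
    - {"dx": 0, "dy": 0, "dz": 0, "spin": 0, "grip": 40}

```text
time_s: 11.52
tcp_pos: [0.5631, 0.0329, 0.3781]
eef_rot: [180.0, 0.0, -97.5]
contact_force: [-0.2, 0.3, -0.5]
gripper_width: 0.0352
```

Run:
```python
from h import *
from math import *
im=r.capture("scene");cs=r.get_calibration("scene");print(r.get_state()["time_s"])
d=r.cut_out("valve","scene")
for q in d:
    m=q["mask"];v,u=np.nonzero(m);print(q["p"],q["extent"],m.sum())
    P=ray((u.mean(),v.mean()),cs,.030);D=P-np.array([.565,-.0145,0]);a=radians(-7.5)
    print("chute xy",D[0]*cos(a)+D[1]*sin(a),-D[0]*sin(a)+D[1]*cos(a))
cv2.imwrite("pics/g.png",cv2.resize(im[245:295,240:300],(720,600),interpolation=cv2.INTER_CUBIC))
```

```text
11.5667
0.55 [258.5, 261.8, 278.7, 277.8] 200
chute xy 0.035805629961595434 -0.0006664447604766161
```

View pics/g.png

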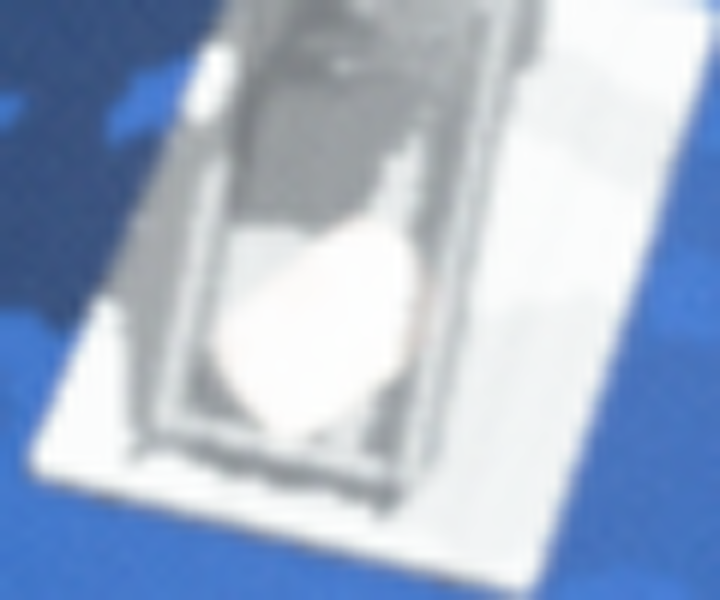

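```bash
python3 -c "
from plant import r
print(r.close_job())"
```

```text
the job is handed in; nothing more can be done
None
```

The valve went through the chute and lies on the drain ledge near the lip. Its plain back is up and no stubs show, so they face down. I handed the job in at about 11.6 s of the 48 s.

- **How:** I closed the jaws on the valve's faces so that it swung upright in the rest, then lifted it. I lined it up over the mouth from the scene and wrist pictures, with the stubs facing chute +x, and let go about 2 mm above the rim.
- **Last check:** The final picture puts the valve's centre at about chute x = 36 mm, y = −1 mm, within the limits, assuming a height of 30 mm. The gripper was 38 cm above the worktop, clear of the valve. Height and stub angle I judged only from the picture.
- **Disagreements:** The cameras differed by up to 5 mm in y, so I aligned the valve to the rim within each picture. Readings of its sideways tilt in the grip ran from 2° to 9°. An outline fit gave about 2.5–6°, and it dropped through anyway. It lies turned askew on the ledge.
- **Refused move:** One move call was refused because its rows had no dz. Nothing moved, and I sent a new one.
- **Not checked:** I did not measure the cups and the brush again at the end. Apart from the grasp itself, I saw no contact force above about 3 N.

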